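Load the label roll and close the guide on it

TASK

Lift the yellow label roll off its peg and set it gently in the cradle of the label holder, between the green guide and the red sprung stop. Then slide the green guide (it has a black handle) against the roll until the roll is pressed against the stop and you feel the stop's spring begin to give, without ramming it, and let go so that the roll stays clamped; leave the white roll hanging and the mug and carton where they are.

Things in the scene. Friction and masses are not known exactly. Their poses are not given: they have to be found in the camera images.
- roll: Yellow label roll, black core: a ring 104 mm in diameter, 48 mm wide, 50 mm bore, 0.16 to 0.25 kg. Origin at its centre, x along its axis; it may be turned about x by any amount. It hangs by its bore on one of the rack's two pegs. Straddle it from above over its 48 mm width and grip the flat faces within 22 mm of the top (deeper, the tips would meet the peg).
- spare: White label roll with a blue core on the other peg, same size and frame as the yellow one; leave it hanging.
- rack: Fixed peg rack: two white uprights, 30 mm wide, tops at 187 mm, on a grey foot. Origin on the bench midway, below their front faces, x pointing back, z up. From each a level peg, 16 mm thick, sticks out to x = -151 mm at y = +70 and -70 mm, axes 150 mm up. Each ends in a red-tipped upright nib, 12 mm thick at x = -145 mm, 18 mm above the peg's top.
- rack_off (a point): Point on the bench midway between the two pegs' lines, at x = -180 mm of the rack (axes as the rack's). A hanging roll's centre is near rack x = -69, z = 133 mm. To come off, it must be raised 20 to 32 mm (26 is best: the bore then clears both the nib and the peg) and drawn along the rack's -x until its centre is beyond this point.
- holder: Fixed label holder, a grey base 160 x 400 x 12 mm. Origin at the centre of its underside, z up. Two steel rods along y (16 mm thick, at x = +35 and -35 mm, axes 30 mm up) form the cradle: a roll laid on them with its axis along y has its centre at x = 0, 79 mm up, top 131 mm up. The guide stands towards -y, the sprung stop towards +y.
- bay (a point): Good place for the roll's centre when set down, with room for the fingers on both sides: holder x = 0, y = -10, z = 79 mm. The red stop pad (90 mm wide, 42 to 122 mm up, on a blue bracket) faces it; its free face lies somewhere from holder y = +52 to +90 mm, not measured: find it by feel. The pad gives towards +y on a spring: starts at 4 N, 8 N after its full 10 mm, then rigid.
- guide: Green guide, a carriage that slides only along the holder's y, over 150 mm, and stays where left. Sliding takes about 9 N (friction, which also holds it when let go; 6 to 9 N is still felt on pausing); dragging the roll adds 1 to 2 N. Origin in its front face (towards +y and the roll) at bench height, axes as the holder's; face 96 mm wide, 42 to 124 mm up. It starts at holder y = -100 to -82 mm.
- guide_handle (a point): Centre of the top of the guide's black handle, an upright post 26 mm (across the slide) by 24 mm (along it), standing free from 124 to 167 mm up, its axis 52 mm behind the guide's face (32 mm free between it and the green plate, whose top is 124 mm up).
- mug: Bystander: white mug, 80 mm wide, 90 mm tall.
- carton: Bystander: small cardboard carton, 120 x 80 x 50 mm.
Mind the look-alikes: they are no part of the job. Leave any turquoise look-alike of the roll alone.

How it is judged:
On the way, in this order (a step that is already met when the one before it is completed fails the run):
1. the yellow roll is off its peg (x of roll in the frame of rack below -0.177 m and height (world z) of roll above 0.1 m), for 0.05 s.
2. the yellow roll lies still in the cradle, let go, with its axis along the rods (x of roll in the frame of holder between -0.008 and 0.008 m and y of roll in the frame of holder between -0.09 and 0.09 m and z of roll in the frame of holder between 0.068 and 0.09 m and angle between the x axis of roll and the y axis of holder, either way round below 0.08 rad and linear speed of roll below 0.01 m/s and contact force between the fingers and roll below 0.05 N and contact force between guide and roll below 0.5 N), for 0.2 s.
At the end, for the whole second after the job is handed in: The yellow roll rests in the cradle, let go: centre within 8 mm of its middle line and 68 to 90 mm up, axis within 0.08 rad of the rods, and the guide presses on it with more than 2.5 N. The white roll, mug and carton are within 30 mm of their places (x of roll in the frame of holder between -0.008 and 0.008 m and y of roll in the frame of holder between -0.09 and 0.09 m and z of roll in the frame of holder between 0.068 and 0.09 m and angle between the x axis of roll and the y axis of holder, either way round below 0.08 rad and linear speed of roll below 0.01 m/s and contact force between the fingers and roll below 0.05 N and contact force between guide and roll above 2.5 N and distance of each of spare, mug, carton from where it was at the start of the episode below 0.03 m); the robot touches nothing.
It fails at once if the guide presses on the roll with more than 20 N (rammed, label edges crushed) (contact force between guide and roll above 20 N).
It fails at once if the roll strikes the holder with more than 50 N (dropped) (contact force between roll and holder above 50 N).
It fails at once if the yellow roll falls to the bench (height (world z) of roll below 0.06 m).
It fails at once if the white roll, the mug or the carton is knocked away by more than 30 mm (distance of any of spare, mug, carton from where it was at the start of the episode above 0.03 m).
It also fails if it takes over 69 s, if anything falls off the work surface, if the arm or the gripper's body presses on something with over 40 N, if the wrist force passes 120 N, or if a joint passes its speed limit or range.

ROBOT

A 7-joint arm with a two-finger parallel gripper is mounted at the origin on the work surface. World frame = base frame: x ahead of the robot, y to its left, z up, the work surface at z = 0. Lengths are in m, angles in rad, forces in N, time in s.
With the tool pointing down it reaches from about 0.425 to 0.875 m from the base axis. Payload 8.4 kg.
Tool frame: the origin (TCP) lies midway between the tips of the shut fingers; the grasp point (between the pads) lies 19 mm behind it; z points along the fingers, y is the direction in which the jaws open and shut (so a half turn about z gives the same grasp; the last joint's range is limited). The gripper opens to 87 mm and grips with 3 to 60 N. Pads are 19 mm wide; open, the fingers measure 117 mm over their backs; the gripper's body (75 mm by 190 mm) begins 51 mm behind the grasp point.
Start: joints at [-1.276, 0.333, 0.04, 1.465, -0.013, 1.343, -0.059], TCP at [0.249, 0.6, 0.183] pointing down, gripper open.
Joint ranges: [-2.58, 2.58], [-0.38, 2.09], [-1.3, 1.39], [0.25, 2.4], [-1.5, 4.64], [0.08, 2.09], [-2.65, 2.65]. Speed limits (rad/s): [2.22, 2.22, 2.79, 2.79, 3.14, 3.14, 3.14].

INTERFACE

Orientations are given as a 3x3 rotation matrix whose columns are the frame's x, y, z axes.
In Python, from cell import readout, optics, order, models gives the robot as it stands.
- The arm moves only by the shell command python3 -m handwheel 'ROWS' [FORCE]. ROWS is JSON, a list of rows, each a list of 7 numbers: the shift along the world's x, y, z in units of 30 mm (1.0 is 30 mm), then the turn, a rotation vector about the world's x, y, z in units of 6 degrees (1.0 is 6 degrees), then the opening, from 0 (shut) to 1 (fully open). In form: [[dx, dy, dz, wx, wy, wz, gripper], ...]. A call has 1 to 10 rows; each row shifts and turns the commanded pose from where the row before left it; what a row does not reach is not made up. A row lasts 1/12 s, in which the tool goes at most 41.7 mm and 7.16 degrees, less where a joint would pass 70% of its speed; a pose out of reach is approached as far as the arm can. A call is refused whole if a number of a shift passes 1 or a number of a turn 1, either way. A call with a gripper value outside its range is refused whole. The fingers move at their own pace and stop on an object; FORCE is the grip in N (left out, the last holds). Time passes only in rows, so rows that do not move let the fingers close. It gives the time, the measured TCP pose, the force and the opening at its end, in the units of the state.
- readout.state(): the state, without advancing time (a new reading comes with each control period).
- optics.snapshot(name): name is "scene" or "top" or "wrist"; returns (picture, depth): 480x640x3 uint8, blue, green, red; 480x640 float32, m along the optical axis (not along the pixel's ray), 0 where there is no reading.
- optics.get_calibration(name): a dict with "intrinsics" (3x3 intrinsics, pixels), "k1" (the pictures are not rectified: a ray, as slopes to the right and down, at radius r is drawn at 1 + k1 r^2 times it, then the intrinsics apply), "T" (4x4, takes a point from camera to world coordinates). Camera axes: x right, y down, z forward; pixel columns grow to the right and rows downward; lengths in m; the calibration is good to about 2 mm. A picture is of the moment at which its call begins: read the wrist's pose just before it. get_calibration takes no time and is no camera call; for the wrist camera it gives the pose at the moment of the call.
- order.job_done(): hands the job in, once; it reports no verdict.
Trained networks look in the newest picture that a camera, given by its name, has taken for a name from the list of things; names that differ only in an ending like _2 or _b are one class to them, and where a whole thing is asked for, a point or a joint stands for the part that bears it (a point fixed in the world has none). Each returns a list of dicts, best first, with "confidence" (0 to 1); they miss things now and then, are a little off and sometimes report something else, mostly with a low value. They report only what shows in the picture. A call takes as long as a camera call. They do not tell look-alikes from the thing itself.
- models.spot_in(camera, label): "extent" ([left, top, width, height] in pixels, round what is visible of it).
- models.masks_of(camera, label): "mask" (480x640 bool, what is visible of it) and "extent" ([left, top, width, height] in pixels, round what is visible of it).
- models.tip_of(camera, label): "xy" ([column, row] in pixels: a listed point, or the origin of a listed thing).
The state is a dict: "clock": time; "joint_pos": joint angles; "joint_vel": joint speeds; "joint_efforts": joint torques, N m; "position": TCP position; "tool_rot": TCP orientation; "ft_force": force on the tool from outside, world axes, zero at the start; "torque": the same for the moment, N m; "gripper_width": opening from 0.0 (shut) to 1.0 (fully open).
Only numpy, scipy, OpenCV 4.12 (cv2) and the standard library are available. Lean on these libraries where they do the work, as an engineer would, in place of code of your own. Each camera call takes 0.05 s, during which the arm holds its last target. There are 200 camera calls.

## Working session

There is one attempt and no reset: what is moved stays moved. The work goes in short steps, Python scripts to look and compute and a shell command to move; the robot and the scene stay as the last step left them, time stands still between calls to the robot, and variables do not carry over. Pictures are saved under pics/ and viewed, about 8 in all and at most 12, crops included, and the job is handed in when it is done.

```bash
ls; mkdir -p pics; cat > h.py <<'E'
import numpy as np, cv2
from cell import readout, optics, order, models
def world(name,uv,d,c=None):
    c=c or optics.get_calibration(name);K=np.array(c["intrinsics"]);T=np.array(c["T"])
    uv=np.atleast_2d(np.asarray(uv,float))
    q=cv2.undistortPoints(uv[:,None,:],K,np.array([c["k1"],0,0,0.]))[:,0]
    p=np.c_[q,np.ones(len(q))]*np.atleast_1d(d)[:,None]
    return p@T[:3,:3].T+T[:3,3]
def cloud(name,mask,dep):
    v,u=np.nonzero(mask&(dep>0)); return world(name,np.c_[u,v],dep[v,u])
E
python3 - <<'E'
from h import *
np.set_printoptions(precision=3,suppress=True)
for n in("scene","top"):
    im,d=optics.snapshot(n);cv2.imwrite(f"pics/{n}.png",im);np.save(n+".npy",d);cv2.imwrite(n+"_raw.png",im)
    print(n,optics.get_calibration(n)["T"])
    for l in("roll","spare","rack","holder","guide","mug","carton"):
        for m in models.masks_of(n,l)[:4]:
            p=cloud(n,m["mask"],d)
            print(n,l,round(m["confidence"],2),m["extent"],np.median(p,0) if len(p) else None, p.min(0) if len(p) else 0,p.max(0) if len(p) else 0)
    for l in("rack_off","bay","guide_handle","holder","rack"):
        for m in models.tip_of(n,l)[:2]: 
            u,v=np.round(m["xy"]).astype(int);print(n,l,round(m["confidence"],2),m["xy"],world(n,m["xy"],d[v,u]) if 0<=v<480 and 0<=u<640 else 0)
print(readout.state())
E
```

```text
pics
scene [[-0.478  0.732 -0.486  1.12 ]
 [ 0.878  0.389 -0.279  0.47 ]
 [-0.015 -0.56  -0.828  1.206]
 [ 0.     0.     0.     1.   ]]
scene roll 0.96 [470.8, 259.8, 34.8, 38.0] [0.337 0.585 0.081] [ 0.271  0.535 -0.001] [0.379 0.639 0.111]
scene roll 0.94 [355.7, 277.9, 45.1, 37.7] [0.584 0.341 0.168] [ 0.455  0.258 -0.002] [0.64  0.39  0.191]
scene roll 0.67 [428.3, 266.6, 26.8, 39.6] [0.435 0.466 0.087] [ 0.316  0.42  -0.004] [0.473 0.512 0.111]
scene spare 0.89 [311.8, 262.5, 38.7, 34.5] [0.6   0.207 0.167] [0.461 0.144 0.002] [0.615 0.251 0.191]
scene rack 0.78 [287.3, 247.8, 120.2, 109.1] [0.631 0.282 0.015] [ 0.393  0.108 -0.005] [0.69  0.435 0.193]
scene holder 0.77 [193.9, 175.8, 118.6, 106.6] [ 0.497 -0.18   0.015] [ 0.354 -0.353 -0.004] [0.605 0.067 0.173]
scene guide 0.64 [208.4, 171.9, 29.1, 48.7] [ 0.465 -0.233  0.103] [ 0.419 -0.291  0.007] [ 0.514 -0.213  0.173]
scene guide 0.24 [289.3, 250.6, 121.5, 107.1] [0.632 0.283 0.015] [ 0.382  0.104 -0.005] [0.691 0.436 0.193]
scene mug 0.93 [378.6, 226.0, 32.0, 37.3] [0.35  0.292 0.053] [ 0.277  0.253 -0.002] [0.386 0.331 0
[... 1579 characters left out ...]
]
top bay 0.95 [427.8, 262.3] [[ 0.485 -0.165  0.009]]
top holder 0.7 [417.4, 262.0] [[ 0.485 -0.138  0.012]]
top rack 0.63 [252.5, 203.5] [[0.643 0.275 0.01 ]]
{'clock': 1.3, 'joint_pos': array([-1.276,  0.333,  0.04 ,  1.465, -0.013,  1.343, -0.058]), 'joint_vel': array([ 0.001, -0.   , -0.002, -0.001,  0.002,  0.001, -0.001]), 'joint_efforts': array([  0.   , -65.611,   1.333, -40.406,  -0.06 ,   0.035,   0.   ]), 'position': array([0.249, 0.6  , 0.183]), 'tool_rot': array([[-0.923,  0.384, -0.   ],
       [ 0.384,  0.923, -0.   ],
       [-0.   , -0.   , -1.   ]]), 'ft_force': array([-0.079,  0.061, -0.297]), 'torque': array([ 0.004, -0.038, -0.008]), 'gripper_width': 0.9994304051625437}
```

```bash
python3 - <<'E'
from h import *
a=cv2.imread("scene_raw.png")[150:380,170:530];b=cv2.imread("top_raw.png")[160:370,80:520]
a=cv2.resize(a,(532,340),interpolation=3);b=cv2.resize(b,(545,260),interpolation=3)
o=np.zeros((600,545,3),np.uint8);o[:340,:532]=a;o[340:]=b
cv2.imwrite("pics/v1.png",o)
np.set_printoptions(precision=4,suppress=True)
# rack orientation: minarea rects of horizontal slices
for n in("top","scene"):
    d=np.load(n+".npy");P=cloud(n,np.ones((480,640),bool),d)
    x,y,z=P.T
    def rect(nm,m):
        q=P[m]; 
        if len(q)>5:
            r=cv2.minAreaRect(q[:,:2].astype(np.float32));print(n,nm,len(q),r,q.mean(0))
    R=(x>.5)&(x<.72)&(y>.08)&(y<.46)
    rect("upright tops R",R&(z>.18)&(z<.2)&(x>.6)&(y<.27));rect("upright L",R&(z>.18)&(z<.2)&(x>.59)&(y>.27))
    H=(x>.33)&(x<.63)&(y>-.39)&(y<.1)
    rect("base",H&(z>.007)&(z<.019));rect("handle",H&(z>.16)&(z<.18)&(y<-.2));rect("guide",H&(z>.117)&(z<.13)&(y<-.15))
    rect("stop",H&(z>.117)&(z<.13)&(y>-.15))
    rect("rods",H&(z>.034)&(z<.041))
    for nm,l in(("roll",(.455,.64,.26,.42)),("spare",(.5,.615,.14,.26))):
        im=cv2.imread(n+"_raw.png");
        m=(x>l[0])&(x<l[1])&(y>l[2])&(y<l[3])&(z>.165)&(z<.19)
        rect(nm+" top",m)
E
```

```text
top upright tops R 169 ((0.6344189047813416, 0.19802288711071014), (0.05290458723902702, 0.06866445392370224), 89.64009857177734) [0.6302 0.2024 0.1844]
top upright L 126 ((0.6208890676498413, 0.33750370144844055), (0.06220385059714317, 0.04339003562927246), 1.0486804246902466) [0.6248 0.3415 0.1846]
top base 6331 ((0.4762989282608032, -0.15087488293647766), (0.29845699667930603, 0.47518232464790344), 1.0914397239685059) [ 0.4836 -0.1329  0.012 ]
top handle 135 ((0.4568096697330475, -0.27554160356521606), (0.02366790920495987, 0.026301797479391098), 74.14788055419922) [ 0.4567 -0.2749  0.1658]
top guide 186 ((0.47018733620643616, -0.23504403233528137), (0.08216477185487747, 0.0703492984175682), 19.42544937133789) [ 0.4646 -0.2319  0.123 ]
top stop 138 ((0.5047650933265686, -0.06510815024375916), (0.008126332424581051, 0.08938942104578018), 77.23387908935547) [ 0.5044 -0.0648  0.1215]
top rods 1026 ((0.4162728786468506, -0.12034884095191956), (0.39115726947784424, 0.2400393933057785), 79.16297149658203) [ 0.4797 -0.1516  0.0371]
top roll top 862 ((0.5697136521339417, 0.335691332817077
[... 890 characters left out ...]
360207885503769), (0.07466093450784683, 0.08368387818336487), 44.8950080871582) [ 0.4637 -0.2384  0.1232]
scene stop 89 ((0.5028029680252075, -0.06397154927253723), (0.011287535540759563, 0.08931680023670197), 77.89442443847656) [ 0.5033 -0.0636  0.1221]
scene rods 488 ((0.48488086462020874, -0.12232407927513123), (0.43113845586776733, 0.1502767950296402), 83.73385620117188) [ 0.4954 -0.1354  0.0374]
scene roll top 626 ((0.5706870555877686, 0.3376544713973999), (0.13189268112182617, 0.09320563077926636), 40.26515579223633) [0.5727 0.3383 0.1784]
scene spare top 549 ((0.558354377746582, 0.19712063670158386), (0.10704027861356735, 0.08149626106023788), 2.619563341140747) [0.5866 0.2011 0.1784]
```

View pics/v1.png

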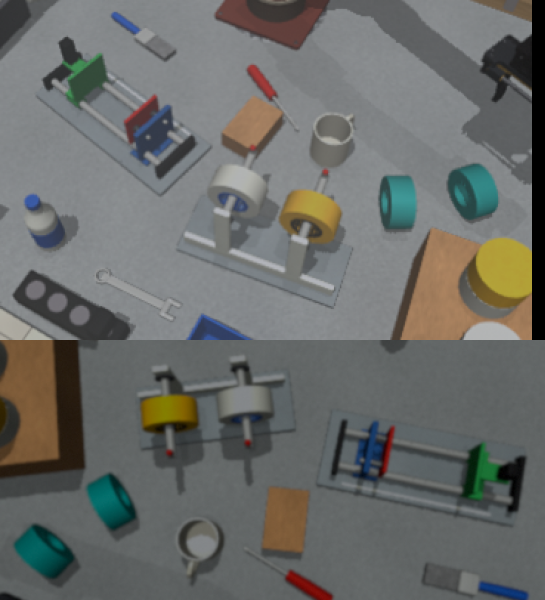

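Yellow roll candidates are the yellow ring on the left peg at scene (378,296) and top (218,220), the white ring on the other peg (331,280), two turquoise rings at (441,286) and (488,278), and a yellow jar lid at about (508,335). I choose the yellow ring on the peg. I'll move above it and check close up with the wrist camera.

```bash
python3 -m handwheel '[[0,0,1,0,0,-1,1],[0,0,1,0,0,-1,1],[0,0,1,0,0,-1,1],[0.5,-0.4,1,0,0,-1,1],[0.5,-0.4,1,0,0,-1,1],[0.8,-0.7,0.8,0,0,-1,1],[0.9,-0.8,0.2,0,0,-1,1],[0.9,-0.8,0,0,0,-1,1],[0.9,-0.8,0,0,0,-1,1],[0.9,-0.8,0,0,0,-1,1]]'
python3 -m handwheel '[[0.9,-0.8,0,0,0,-0.4,1],[0.9,-0.8,0,0,0,0,1],[0.9,-0.8,0,0,0,0,1],[0.9,-0.8,0,0,0,0,1],[0.9,-0.8,0,0,0,0,1],[0.5,-0.4,0,0,0,0,1],[0,0,0,0,0,0,1],[0,0,0,0,0,0,1],[0,0,0,0,0,0,1]]'
cat > look.py <<'E'
from h import *
np.set_printoptions(precision=4,suppress=True)
import sys
c=optics.get_calibration("wrist");im,d=optics.snapshot("wrist")
cv2.imwrite("pics/%s.png"%sys.argv[1],im);np.savez("%s.npz"%sys.argv[1],im=im,d=d,T=c["T"])
print(c["T"])
v,u=np.nonzero(d>0);P=world("wrist",np.c_[u,v],d[v,u],c);hsv=cv2.cvtColor(im,cv2.COLOR_BGR2HSV)[v,u]
H,S,V=hsv.T.astype(int)
def rep(n,m):
    q=P[m]
    if len(q)>20: print(n,len(q),q.mean(0),np.percentile(q,[1,99],axis=0).ravel(),cv2.minAreaRect(q[:,:2].astype(np.float32)))
rep("yellow top",(H>18)&(H<32)&(S>120)&(P[:,2]>.1))
rep("yellow crest",(H>18)&(H<32)&(S>120)&(P[:,2]>.178))
rep("red",((H<6)|(H>174))&(S>130)&(P[:,2]>.1))
rep("green top",(H>45)&(H<75)&(S>100)&(P[:,2]>.119))
rep("black hi",(V<70)&(P[:,2]>.157)&(P[:,2]<.175))
for z0,z1 in((.18,.195),(.034,.042),(.15,.162)): rep("z%.3f"%z0,(P[:,2]>z0)&(P[:,2]<z1)&(S<60))
E
python3 look.py w1
```

```text
clock: 2.13
position: [0.4125, 0.458, 0.3633]
tool_rot: [[-0.125, 0.992, 0.0], [0.992, 0.125, 0.001], [0.001, 0.0, -1.0]]
ft_force: [0.0, -0.2, -1.3]
gripper_width: 1.002
clock: 2.88
position: [0.5608, 0.3282, 0.3628]
tool_rot: [[-0.089, 0.996, -0.001], [0.996, 0.089, 0.0], [0.001, -0.001, -1.0]]
ft_force: [-0.3, 0.6, -0.1]
gripper_width: 0.998
[[ 0.996   0.0862  0.0227  0.5544]
 [ 0.0891 -0.9623 -0.2568  0.3982]
 [-0.0003  0.2578 -0.9662  0.5646]
 [ 0.      0.      0.      1.    ]]
yellow top 10241 [0.5759 0.3513 0.3622] [0.5098 0.2964 0.1495 0.6232 0.3869 0.5048] ((0.5655096769332886, 0.34422609210014343), (0.0996931716799736, 0.10926717519760132), 52.55855941772461)
yellow crest 8330 [0.5774 0.3512 0.407 ] [0.5097 0.3153 0.1787 0.6236 0.368  0.5051] ((0.570225715637207, 0.33906275033950806), (0.11944993585348129, 0.054410554468631744), 5.1038360595703125)
red 98 [0.5047 0.3332 0.2393] [0.4906 0.3257 0.172  0.6092 0.3545 0.5218] ((0.5493829846382141, 0.34104984998703003), (0.11879129707813263, 0.03627462312579155), 3.899611473083496)
green top 100 [0.5489 0.3462 0.4999] [0.5103 0.3
[... 184 characters left out ...]
.2183 0.1571 0.6519 0.3613 0.1684] ((0.6434910297393799, 0.2891450524330139), (0.004586956929415464, 0.14547380805015564), 6.357743263244629)
z0.180 408 [0.6349 0.3278 0.1853] [0.5635 0.2195 0.1801 0.6505 0.361  0.1884] ((0.6174177527427673, 0.2830464839935303), (0.16486677527427673, 0.03758508339524269), 61.14701843261719)
z0.034 1301 [0.5513 0.2659 0.0394] [ 0.2806 -0.003   0.0342  0.6635  0.4249  0.042 ] ((0.4878256916999817, 0.3212038576602936), (0.36973559856414795, 0.5557295083999634), 31.787702560424805)
z0.150 1885 [0.5756 0.3098 0.1561] [0.4933 0.2106 0.1503 0.6581 0.3611 0.1617] ((0.5914447903633118, 0.267991840839386), (0.15928426384925842, 0.22424070537090302), 16.76943016052246)
```

View pics/w1.png

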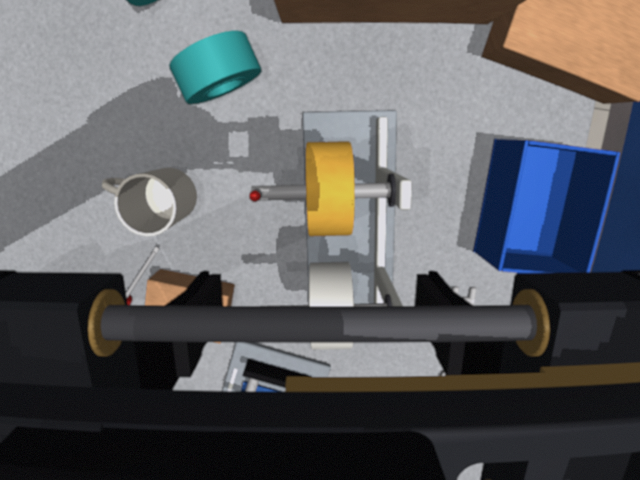

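The wrist view shows the yellow roll on its peg at (330,188), with the nib tip at (255,195) and the upright at (400,190). The white roll is below it at (330,290). I'll refine the numbers with the gripper's gold knobs excluded.

```bash
sed -i 's/^H,S,V=.*/k=P[:,2]<.2;P=P[k];hsv=hsv[k];H,S,V=hsv.T.astype(int)/' look.py
python3 - <<'E'
from h import *
np.set_printoptions(precision=4,suppress=True)
z=np.load("w1.npz");im,d=z["im"],z["d"];c=optics.get_calibration("wrist");c=dict(c);c["T"]=z["T"]
v,u=np.nonzero(d>0);P=world("wrist",np.c_[u,v],d[v,u],c);H,S,V=cv2.cvtColor(im,cv2.COLOR_BGR2HSV)[v,u].T.astype(int)
hi=(P[:,2]<.2)
y=hi&(H>18)&(H<32)&(S>120)&(P[:,2]>.1)&(P[:,0]>.5)&(P[:,0]<.63)
q=P[y&(P[:,2]>.165)];r=cv2.minAreaRect(q[:,:2].astype(np.float32));print("yel>.165",len(q),r,P[y][:,2].max())
for z0 in(.15,.16,.17,.178):
    q=P[y&(P[:,2]>z0)&(P[:,2]<z0+.008)];print(z0,len(q),q.mean(0),cv2.minAreaRect(q[:,:2].astype(np.float32)))
# cylinder fit
a=np.deg2rad(5.1);ex=np.array([np.cos(a),np.sin(a)]);ey=np.array([-ex[1],ex[0]])
q=P[y];t=q[:,:2]@ey;s=q[:,:2]@ex
from scipy.optimize import least_squares
f=least_squares(lambda p:np.hypot(t-p[0],q[:,2]-p[1])-.052,[.28,.133],loss="soft_l1",f_scale=.001).x
e=np.percentile(s,[1,99]);print("fit",f,e,"centre",ex*e.mean()+ey*f[0])
rd=hi&((H<6)|(H>174))&(S>130)&(P[:,2]>.15)&(P[:,0]<.52);print("nib",P[rd].mean(0),P[rd].min(0),P[rd].max(0))
up=hi&(P[:,2]>.18)&(S<60)&(P[:,0]>.615)&(P[:,1]>.3);r=cv2.minAreaRect(P[up][:,:2].astype(np.float32));print("upr",r,P[up].mean(0))
# top camera re-measure for cross-check, holder geometry by colour
for n in("top","scene"):
    im=cv2.imread(n+"_raw.png");d=np.load(n+".npy");v,u=np.nonzero(d>0);P=world(n,np.c_[u,v],d[v,u]);H,S,V=cv2.cvtColor(im,cv2.COLOR_BGR2HSV)[v,u].T.astype(int)
    b=(P[:,0]>.35)&(P[:,0]<.62)&(P[:,1]>-.4)&(P[:,1]<.1)
    for nm,m in(("green",b&(H>45)&(H<75)&(S>100)&(P[:,2]>.119)),("redpad",b&((H<6)|(H>174))&(S>130)&(P[:,2]>.116)),("yel",(H>18)&(H<32)&(S>120)&(P[:,2]>.17)&(P[:,0]>.5)&(P[:,1]<.42)&(P[:,2]<.2))):
        q=P[m];print(n,nm,len(q),q.mean(0),cv2.minAreaRect(q[:,:2].astype(np.float32)))
E
```

```text
yel>.165 3652 ((0.5709786415100098, 0.3386719226837158), (0.0471985898911953, 0.08306743949651718), 5.730135917663574) 0.18684670938930037
0.15 201 [0.5675 0.3706 0.1548] ((0.5713064670562744, 0.33923274278640747), (0.046286068856716156, 0.09610503911972046), 6.763095855712891)
0.16 451 [0.5692 0.3516 0.1644] ((0.5710539817810059, 0.3385610282421112), (0.04627315327525139, 0.08861137181520462), 6.256356239318848)
0.17 906 [0.5701 0.3446 0.1746] ((0.5711550116539001, 0.33856046199798584), (0.04689383506774902, 0.07391725480556488), 5.750922679901123)
0.178 2354 [0.5709 0.3397 0.1826] ((0.5707716941833496, 0.33902597427368164), (0.04696384817361832, 0.05482639744877815), 6.435120582580566)
fit [0.2863 0.1327] [0.5754 0.6216] centre [0.5707 0.3384]
nib [0.4955 0.3309 0.1746] [0.4906 0.3258 0.1719] [0.4999 0.3353 0.1769]
upr ((0.6445414423942566, 0.3466138541698456), (0.011519484221935272, 0.02923743613064289), 6.179330825805664) [0.6438 0.3472 0.1862]
top green 158 [ 0.4656 -0.23    0.1237] ((0.4681762158870697, -0.23144526779651642), (0.07743965089321136, 0.06633423268795013), 22.708097457885742)
top redpad 120 [ 0.5012 -0.0689  0.1222] ((0.4961082935333252, -0.1617867648601532), (0.21250978112220764, 0.08464445918798447), 85.77104949951172)
top yel 711 [0.5714 0.3361 0.18  ] ((0.5723042488098145, 0.337511271238327), (0.048858821392059326, 0.07670619338750839), 7.02988862991333)
scene green 57 [ 0.4674 -0.2295  0.1246] ((0.46525606513023376, -0.2303096354007721), (0.011334451846778393, 0.09415554255247116), 76.10721588134766)
scene redpad 47 [ 0.5049 -0.0651  0.1232] ((0.5041754841804504, -0.06435634195804596), (0.009489591233432293, 0.07966169714927673), 78.59596252441406)
scene yel 519 [0.5737 0.3386 0.1802] ((0.5712219476699829, 0.33737313747406006), (0.049921367317438126, 0.07977083325386047), 8.827027320861816)
```

```bash
python3 -m handwheel '[[0.34,0.35,0,0,0,0.15,0.8],[0,0,-1,0,0,0,0.8],[0,0,-1,0,0,0,0.8],[0,0,-1,0,0,0,0.8],[0,0,-1,0,0,0,0.8],[0,0,-0.8,0,0,0,0.8],[0,0,0,0,0,0,0.8],[0,0,0,0,0,0,0.8],[0,0,0,0,0,0,0.8]]' 25
python3 - <<'E'
from h import *
print(optics.get_calibration("wrist")["T"][:3,3])
im,d=optics.snapshot("wrist");cv2.imwrite("pics/w2.png",im[:420])
E
```

```text
clock: 3.68
position: [0.5718, 0.3389, 0.2209]
tool_rot: [[-0.105, 0.995, 0.002], [0.995, 0.105, 0.001], [0.001, 0.002, -1.0]]
ft_force: [0.2, 0.2, -0.1]
gripper_width: 0.798
[0.56383702 0.40869531 0.42288341]
```

View pics/w2.png

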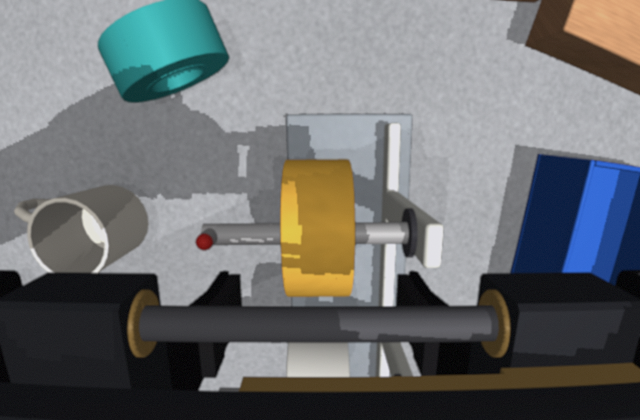

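The fingers at columns ~230 and ~415 straddle the yellow roll (282–355) evenly, so I'll descend and grip.

```bash
python3 -m handwheel '[[0,0,-0.8,0,0,0,0.8],[0,0,-0.6,0,0,0,0.8],[0,0,-0.43,0,0,0,0.8],[0,0,0,0,0,0,0.8],[0,0,0,0,0,0,0.8],[0,0,0,0,0,0,0.4],[0,0,0,0,0,0,0.4],[0,0,0,0,0,0,0.4],[0,0,0,0,0,0,0.4],[0,0,0,0,0,0,0.4]]' 30
```

```text
clock: 4.57
position: [0.5718, 0.3378, 0.1644]
tool_rot: [[-0.103, 0.995, 0.0], [0.995, 0.103, 0.0], [0.0, 0.0, -1.0]]
ft_force: [-0.3, 0.1, 1.0]
gripper_width: 0.506
```

```bash
python3 -m handwheel '[[0,0,0,0,0,0,0.3],[0,0,0,0,0,0,0.3],[0,0,0.2,0,0,0,0.3],[0,0,0.3,0,0,0,0.3],[0,0,0.37,0,0,0,0.3],[0,0,0,0,0,0,0.3],[0,0,0,0,0,0,0.3],[0,0,0,0,0,0,0.3]]'
```

```text
clock: 5.23
position: [0.5716, 0.3378, 0.1902]
tool_rot: [[-0.103, 0.995, 0.0], [0.995, 0.103, 0.0], [0.0, 0.0, -1.0]]
ft_force: [0.1, 0.6, -1.0]
gripper_width: 0.3
```

The opening reached 0.3, below the roll's 0.55, so nothing is held. I'll look.

```bash
python3 look.py w3; python3 - <<'E'
from h import *
z=cv2.imread("pics/w3.png")
a,_=optics.snapshot("scene")
o=np.zeros((580,760,3),np.uint8);o[:300,:400]=cv2.resize(z,(400,300));o[:400,400:760]=cv2.resize(a[230:350,300:408],(360,400),interpolation=2)
b,_=optics.snapshot("top");o[300:580,:400]=cv2.resize(b[160:265,160:310],(400,280),interpolation=2)
cv2.imwrite("pics/v3.png",o)
E
```

```text
[[ 0.9946  0.1001  0.0272  0.5641]
 [ 0.1038 -0.9609 -0.2566  0.4078]
 [ 0.0005  0.2581 -0.9661  0.3921]
 [ 0.      0.      0.      1.    ]]
yellow top 11000 [0.5694 0.3538 0.176 ] [0.5449 0.3075 0.1443 0.5924 0.3895 0.1856] ((0.5701350569725037, 0.3476843237876892), (0.04714396223425865, 0.08494467288255692), 6.285373210906982)
yellow crest 6409 [0.5707 0.3423 0.1827] [0.547  0.3138 0.1782 0.5931 0.3648 0.1858] ((0.5710274577140808, 0.33921730518341064), (0.047020651400089264, 0.05476738512516022), 6.857166767120361)
red 248 [0.496  0.3312 0.1742] [0.4912 0.3258 0.1711 0.5004 0.3358 0.1764] ((0.49559685587882996, 0.3307209312915802), (0.009549511596560478, 0.01005997322499752), 45.00628662109375)
black hi 361 [0.6353 0.3473 0.1635] [0.6328 0.3324 0.1573 0.6395 0.3622 0.1686] ((0.6360729932785034, 0.34706807136535645), (0.004521695431321859, 0.03180864080786705), 7.653994560241699)
z0.180 955 [0.6419 0.3505 0.1858] [0.5953 0.3376 0.1803 0.6497 0.3619 0.1881] ((0.6001383662223816, 0.338723361492157), (0.10544982552528381, 0.024186961352825165), 14.800371170043945)
z0.034 2239 [0.5791 0.2811 0.0394] [0.2806 0.0391 0.0341 0.8954 0.4249 0.042 ] ((0.6157002449035645, 0.2786110043525696), (0.3464835584163666, 0.6795600056648254), 75.37300872802734)
z0.150 4324 [0.5697 0.3249 0.1559] [0.4911 0.2434 0.1503 0.6402 0.3622 0.1612] ((0.5869145393371582, 0.32241564989089966), (0.14501844346523285, 0.1420956254005432), 36.72085952758789)
```

View pics/v3.png

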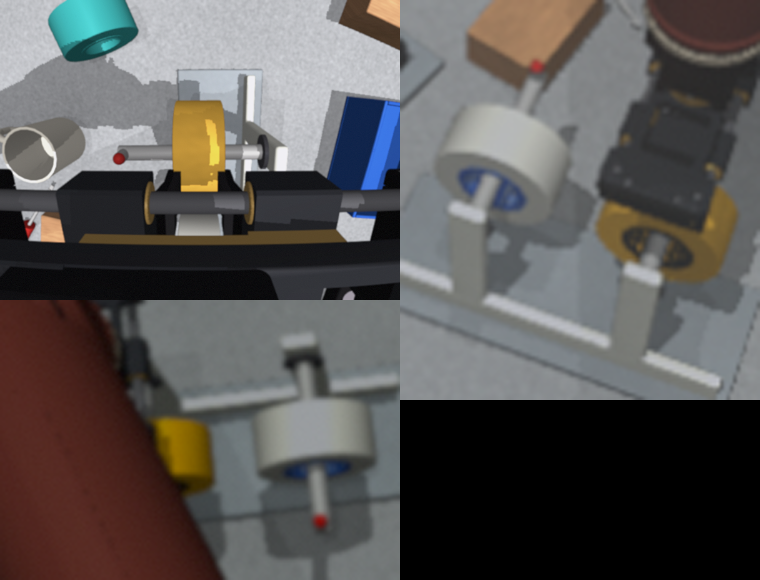

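The roll still hangs undisturbed at (0.570,0.339). I'll reopen, go back down slightly lower, and close in steps while watching the opening.

```bash
python3 -m handwheel '[[0,0,0.3,0,0,0,0.8],[0,0,0,0,0,0,0.8],[0,0,0,0,0,0,0.8],[0,0,0,0,0,0,0.8],[0,0,0,0,0,0,0.8],[0,0,0,0,0,0,0.8],[-0.05,0.03,-0.6,0,0,0,0.8],[0,0,-0.6,0,0,0,0.8],[0,0,0,0,0,0,0.8],[0,0,0,0,0,0,0.8]]' 30
python3 - <<'E'
from h import *
c=optics.get_calibration("wrist");im,d=optics.snapshot("wrist")
# fingertips: dark low points near tool
a,ds=optics.snapshot("scene");cv2.imwrite("pics/v4.png",np.hstack([cv2.resize(im,(400,300)),cv2.resize(a[240:330,330:420],(300,300),interpolation=2)]))
for i in range(0,1): print(readout.state()["position"],readout.state()["gripper_width"])
E
python3 -m handwheel '[[0,0,0,0,0,0,0.62],[0,0,0,0,0,0,0.62],[0,0,0,0,0,0,0.62],[0,0,0,0,0,0,0.62]]' 30
python3 -m handwheel '[[0,0,0,0,0,0,0.5],[0,0,0,0,0,0,0.5],[0,0,0,0,0,0,0.5]]' 30
python3 -m handwheel '[[0,0,0,0,0,0,0.5],[0,0,0,0,0,0,0.5],[0,0,0,0,0,0,0.5]]' 30
```

```text
clock: 6.22
position: [0.5695, 0.3383, 0.1623]
tool_rot: [[-0.103, 0.995, -0.002], [0.995, 0.103, -0.001], [-0.001, -0.002, -1.0]]
ft_force: [-0.4, 0.3, 0.5]
gripper_width: 0.791
[0.57057638 0.33876825 0.16412901] 0.8013102838972349
clock: 6.65
position: [0.5703, 0.3387, 0.1635]
tool_rot: [[-0.103, 0.995, 0.0], [0.995, 0.103, 0.0], [0.0, 0.001, -1.0]]
ft_force: [-0.4, 1.0, 0.7]
gripper_width: 0.638
clock: 6.9
position: [0.5701, 0.3386, 0.1631]
tool_rot: [[-0.103, 0.995, -0.0], [0.995, 0.103, -0.0], [-0.0, -0.0, -1.0]]
ft_force: [-0.9, -0.6, 0.7]
gripper_width: 0.521
clock: 7.15
position: [0.5701, 0.3386, 0.163]
tool_rot: [[-0.103, 0.995, -0.0], [0.995, 0.103, -0.0], [-0.0, -0.0, -1.0]]
ft_force: [0.4, 0.5, -0.5]
gripper_width: 0.508
```

View pics/v4.png

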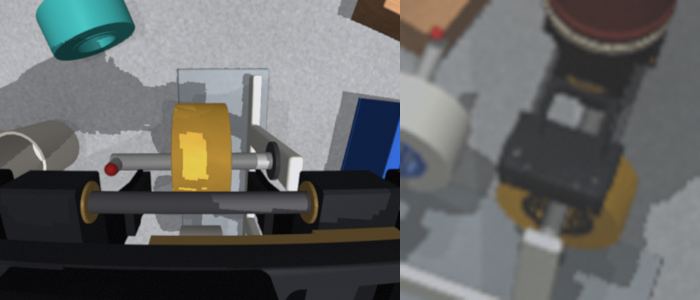

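```bash
python3 - <<'E'
from h import *
np.set_printoptions(precision=4,suppress=True)
s=readout.state();c=optics.get_calibration("wrist");im,d=optics.snapshot("wrist")
T=np.array(c["T"]);K=np.array(c["intrinsics"]);Ti=np.linalg.inv(T)
p=s["position"];R=s["tool_rot"]
pts=np.array([p,p-R[:,2]*.019,p+R[:,1]*.024,p-R[:,1]*.024])
uv=cv2.projectPoints(pts,cv2.Rodrigues(Ti[:3,:3])[0],Ti[:3,3],K,np.array([c["k1"],0,0,0.]))[0][:,0];print(uv,s["gripper_width"],s["ft_force"])
v,u=np.nonzero(d>0);P=world("wrist",np.c_[u,v],d[v,u],c);H,S,V=cv2.cvtColor(im,cv2.COLOR_BGR2HSV)[v,u].T.astype(int)
L=(P-p)@R   # tool coords
k=(V<60)&(L[:,2]<.03)&(L[:,2]>-.2)&(abs(L[:,1])<.07)&(abs(L[:,0])<.06)
for a in np.arange(-.2,.03,.015):
    q=L[k&(L[:,2]>a)&(L[:,2]<a+.015)]
    if len(q): print(round(a,3),len(q),np.percentile(q,[2,50,98],axis=0)[:,:2].ravel())
for q in uv: cv2.circle(im,tuple(int(x) for x in q),4,(255,0,255),1)
cv2.imwrite("pics/v5.png",cv2.resize(im[150:400,150:500],(700,500),interpolation=2))
E
```

```text
[[318.6278 264.8991]
 [318.6586 277.4302]
 [362.3977 264.8794]
 [274.8535 264.8616]] 0.5079897250605181 [ 0.3604  0.5162 -0.51  ]
-0.17 15905 [ 0.0236 -0.047   0.0256 -0.014   0.027   0.0156]
-0.155 37682 [ 0.0186 -0.0532  0.0255  0.0048  0.0266  0.0554]
-0.14 24485 [-0.005  -0.0534  0.0311 -0.0273  0.0382  0.0532]
-0.125 6559 [ 0.0113 -0.0624  0.0376 -0.0022  0.0383  0.0637]
-0.11 1033 [-0.0018 -0.028   0.0077 -0.0265  0.0143  0.0278]
-0.095 1518 [-0.0081 -0.0268 -0.0017  0.0215  0.005   0.0266]
-0.08 659 [-0.0077 -0.0318  0.0102 -0.0221  0.0116  0.0316]
-0.065 877 [ 0.0026 -0.0298  0.0098 -0.0219  0.0115  0.0297]
-0.05 471 [-0.0019 -0.0298  0.0098 -0.0219  0.0116  0.0297]
-0.02 5 [-0.0029 -0.0591 -0.0025  0.0657 -0.0001  0.0696]
-0.005 296 [-0.0069  0.0646  0.0083  0.065   0.018   0.068 ]
0.01 157 [-0.0136  0.0644  0.0112  0.0648  0.0183  0.0665]
0.025 16 [0.0051 0.0645 0.0078 0.0647 0.0121 0.0651]
```

View pics/v5.png

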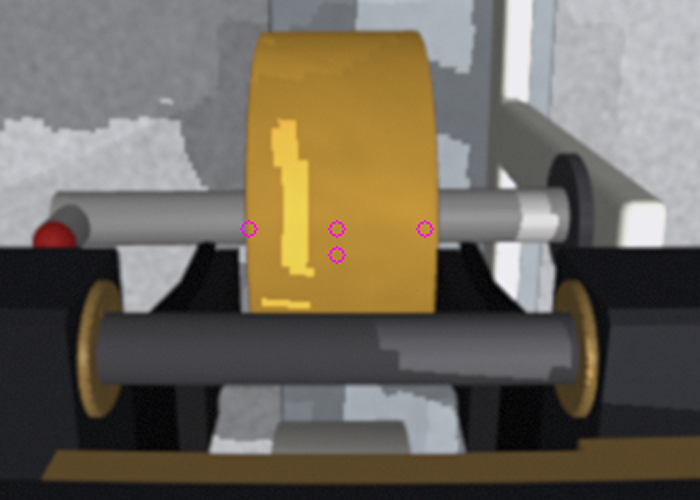

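```bash
python3 -m handwheel '[[0,0,0,0,0,0,0.4],[0,0,0,0,0,0,0.4],[0,0,0,0,0,0,0.4],[0,0,0,0,0,0,0.4]]' 30;  python3 -m handwheel '[[0,0,0,0,0,0,0],[0,0,0,0,0,0,0],[0,0,0,0,0,0,0],[0,0,0,0,0,0,0]]' 50
```

```text
clock: 7.53
position: [0.5701, 0.3386, 0.163]
tool_rot: [[-0.103, 0.995, -0.0], [0.995, 0.103, 0.0], [0.0, -0.0, -1.0]]
ft_force: [0.8, 1.3, -0.6]
gripper_width: 0.407
clock: 7.87
position: [0.5701, 0.3386, 0.163]
tool_rot: [[-0.103, 0.995, -0.0], [0.995, 0.103, -0.0], [-0.0, -0.0, -1.0]]
ft_force: [-0.5, 0.1, 0.2]
gripper_width: 0.181
```

```bash
python3 look.py w6 | grep -E "yellow"; python3 - <<'E'
from h import *
z=cv2.imread("pics/w6.png")
a,_=optics.snapshot("scene")
cv2.imwrite("pics/v6.png",np.hstack([cv2.resize(z[150:400,150:500],(448,320),interpolation=2),cv2.resize(a[230:330,330:430],(320,320),interpolation=2)]))
E
```

```text
yellow top 11182 [0.5685 0.3622 0.1743] [0.5446 0.3257 0.1413 0.5927 0.3901 0.1855] ((0.5690826773643494, 0.356726735830307), (0.047174811363220215, 0.06684128940105438), 6.234067916870117)
yellow crest 5791 [0.5701 0.3488 0.1827] [0.5467 0.3247 0.1782 0.5934 0.3652 0.1857] ((0.5702799558639526, 0.34506016969680786), (0.04724682867527008, 0.04325257986783981), 5.689361095428467)
```

View pics/v6.png

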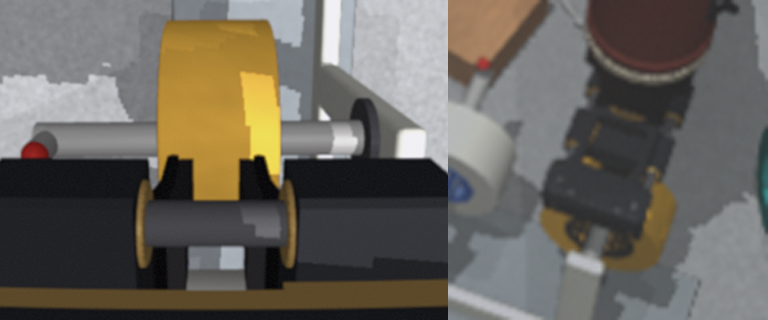

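```bash
python3 - <<'E'
from h import *
np.set_printoptions(precision=4,suppress=True)
z=np.load("w6.npz");im,d=z["im"],z["d"];s=readout.state();c=dict(optics.get_calibration("wrist"));c["T"]=z["T"]
p=s["position"];R=s["tool_rot"];print(p,s["gripper_width"],s["joint_pos"])
v,u=np.nonzero(d>0);P=world("wrist",np.c_[u,v],d[v,u],c);V=im.max(2)[v,u];L=(P-p)@R
for lo,hi in((260,275),(275,290),(290,310)):
  for cl,ch in((278,292),(343,357)):
    k=(v>lo)&(v<hi)&(u>cl)&(u<ch)&(V<60);print(lo,cl,k.sum(),np.percentile(L[k],[5,50,95],axis=0) if k.any() else "")
for r in range(262,300,4): print(r,[ (int(V_),round(float(dd),3)) for V_,dd in zip(im.max(2)[r,276:296:4],d[r,276:296:4])])
E
```

```text
[0.5701 0.3386 0.1631] 0.09343455226278619 [-0.8839  0.3824  0.3748  1.4717 -0.1417  1.3142 -0.3942]
260 278 22 [[ 0.011  -0.0162 -0.0445]
 [ 0.0113 -0.0149 -0.0431]
 [ 0.0115 -0.0134 -0.0413]]
260 343 18 [[ 0.0112  0.013  -0.0448]
 [ 0.0114  0.0143 -0.0437]
 [ 0.0116  0.0156 -0.0414]]
275 278 178 [[ 0.0096 -0.016  -0.0599]
 [ 0.0111 -0.0137 -0.053 ]
 [ 0.0116 -0.0116 -0.0454]]
275 343 182 [[ 0.0095  0.0105 -0.0597]
 [ 0.011   0.0127 -0.0525]
 [ 0.0116  0.0152 -0.0448]]
290 278 246 [[ 0.0094 -0.0147 -0.1236]
 [ 0.0104 -0.0121 -0.0686]
 [ 0.0332 -0.0068 -0.0608]]
290 343 245 [[ 0.0094  0.006  -0.1238]
 [ 0.01    0.0111 -0.068 ]
 [ 0.0332  0.0136 -0.0604]]
262 [(192, 0.191), (191, 0.191), (191, 0.19), (191, 0.191), (190, 0.19)]
266 [(191, 0.191), (190, 0.191), (190, 0.191), (190, 0.19), (188, 0.19)]
270 [(188, 0.191), (187, 0.191), (141, 0.191), (159, 0.192), (188, 0.192)]
274 [(186, 0.191), (100, 0.167), (12, 0.168), (27, 0.167), (101, 0.172)]
278 [(185, 0.192), (28, 0.163), (11, 0.164), (9, 0.163), (20, 0.168)]
282 [(176, 0.194), (11, 0.159), (11, 0.159), (16, 0.161), (24, 0.164)]
286 [(143, 0.193), (12, 0.154), (11, 0.155), (16, 0.158), (19, 0.158)]
290 [(62, 0.15), (11, 0.151), (13, 0.151), (17, 0.154), (18, 0.155)]
294 [(16, 0.146), (8, 0.147), (13, 0.148), (21, 0.15), (17, 0.151)]
298 [(13, 0.143), (8, 0.144), (20, 0.147), (17, 0.148), (19, 0.148)]
```

The pictures and depth show the real fingertips about 42 mm above the reported TCP, roughly 20 mm clear of the roll. So the reported tool point is low by about 40 mm, and I'll descend by what the camera shows, with a force check.

```bash
python3 -m handwheel '[[0,0,0,0,0,0,0.8],[0,0,0,0,0,0,0.8],[0,0,0,0,0,0,0.8],[0,0,0,0,0,0,0.8],[0,0,0,0,0,0,0.8],[0,0,0,0,0,0,0.8],[0,0,0,0,0,0,0.8],[0,0,0,0,0,0,0.8],[0,0,0,0,0,0,0.8],[0,0,0,0,0,0,0.8]]' 30
python3 - <<'E'
from h import *
np.set_printoptions(precision=4,suppress=True)
s=readout.state();c=optics.get_calibration("wrist");im,d=optics.snapshot("wrist")
p=s["position"];R=s["tool_rot"];v,u=np.nonzero(d>0);P=world("wrist",np.c_[u,v],d[v,u],c);V=im.max(2)[v,u];L=(P-p)@R
k=(V<60)&(abs(L[:,0])<.02)&(abs(L[:,1])<.055)&(L[:,2]>-.1)&(L[:,2]<.01)&(abs(L[:,1])>.03)
print(s["gripper_width"],p)
for sg in(1,-1):
    q=L[k&(L[:,1]*sg>0)];print(len(q),np.percentile(q,[2,50,98,100],axis=0))
E
```

```text
clock: 8.8
position: [0.5701, 0.3386, 0.163]
tool_rot: [[-0.103, 0.995, -0.0], [0.995, 0.103, 0.0], [0.0, -0.0, -1.0]]
ft_force: [-0.3, 0.2, -0.3]
gripper_width: 0.747
0.7470805818670966 [0.5701 0.3386 0.163 ]
2246 [[-0.0082  0.0323 -0.0989]
 [ 0.0042  0.0358 -0.0775]
 [ 0.0115  0.0412 -0.0417]
 [ 0.0119  0.0436 -0.039 ]]
2361 [[-0.0085 -0.0415 -0.0993]
 [ 0.0034 -0.0365 -0.083 ]
 [ 0.0114 -0.0327 -0.0423]
 [ 0.0119 -0.0324 -0.0398]]
```

```bash
python3 -m handwheel '[[0,0,-0.3,0,0,0,0.8],[0,0,-0.3,0,0,0,0.8],[0,0,-0.2,0,0,0,0.8],[0,0,0,0,0,0,0.8],[0,0,0,0,0,0,0.8],[0,0,0,0,0,0,0.8]]'
```

```text
clock: 9.35
position: [0.5701, 0.3386, 0.1391]
tool_rot: [[-0.103, 0.995, -0.0], [0.995, 0.103, -0.0], [-0.0, -0.0, -1.0]]
ft_force: [1.0, 0.3, -0.2]
gripper_width: 0.8
```

```bash
python3 -m handwheel '[[0,0,-0.25,0,0,0,0.8],[0,0,-0.2,0,0,0,0.8],[0,0,0,0,0,0,0.8],[0,0,0,0,0,0,0.45],[0,0,0,0,0,0,0.45],[0,0,0,0,0,0,0.45],[0,0,0,0,0,0,0.45],[0,0,0,0,0,0,0.45],[0,0,0,0,0,0,0.45],[0,0,0,0,0,0,0.45]]' 30
```

```text
clock: 10.18
position: [0.5704, 0.3387, 0.1259]
tool_rot: [[-0.103, 0.995, 0.001], [0.995, 0.103, 0.0], [0.0, 0.001, -1.0]]
ft_force: [1.0, 0.4, 0.8]
gripper_width: 0.553
```

The opening stopped at 0.553 (48 mm), so the roll is gripped. Next: lift 26 mm.

```bash
python3 -m handwheel '[[0,0,0,0,0,0,0.4],[0,0,0.2,0,0,0,0.4],[0,0,0.3,0,0,0,0.4],[0,0,0.36,0,0,0,0.4],[0,0,0,0,0,0,0.4],[0,0,0,0,0,0,0.4],[0,0,0,0,0,0,0.4]]' 40; python3 look.py w7 | grep -E "yellow|red"
```

```text
clock: 10.77
position: [0.5701, 0.3386, 0.1514]
tool_rot: [[-0.103, 0.995, -0.0], [0.995, 0.103, 0.0], [0.0, -0.0, -1.0]]
ft_force: [-1.0, -0.5, -1.6]
gripper_width: 0.549
yellow top 7154 [0.5661 0.3728 0.1885] [0.5428 0.299  0.1631 0.5906 0.3909 0.1999] ((0.5692012906074524, 0.34370332956314087), (0.05229577794671059, 0.0932076945900917), 6.0803022384643555)
yellow crest 5982 [0.5665 0.3697 0.1918] [0.5429 0.2987 0.1786 0.5916 0.3873 0.1999] ((0.5694048404693604, 0.34206122159957886), (0.052294518798589706, 0.08982294797897339), 6.336167335510254)
red 73 [0.4952 0.3347 0.1723] [0.4914 0.3334 0.1699 0.4987 0.3357 0.1746] ((0.49505990743637085, 0.3345664143562317), (0.0023381656501442194, 0.007392114959657192), 89.55180358886719)
```

```bash
python3 -m handwheel '[[-0.3,-0.031,0,0,0,0,0.4],[-0.5,-0.052,0,0,0,0,0.4],[-0.5,-0.052,0,0,0,0,0.4],[-0.5,-0.052,0,0,0,0,0.4],[-0.5,-0.052,0,0,0,0,0.4],[0,0,0,0,0,0,0.4]]'; python3 -m handwheel '[[-0.5,-0.052,0,0,0,0,0.4],[-0.5,-0.052,0,0,0,0,0.4],[-0.5,-0.052,0,0,0,0,0.4],[-0.5,-0.052,0,0,0,0,0.4],[-0.5,-0.052,0,0,0,0,0.4],[0,0,0,0,0,0,0.4],[0,0,0,0,0,0,0.4]]'
```

```text
clock: 11.32
position: [0.4978, 0.3317, 0.151]
tool_rot: [[-0.105, 0.994, -0.002], [0.994, 0.105, 0.0], [0.0, -0.002, -1.0]]
ft_force: [0.8, 0.2, -2.4]
gripper_width: 0.546
clock: 11.9
position: [0.4257, 0.3238, 0.1514]
tool_rot: [[-0.104, 0.995, -0.0], [0.995, 0.104, 0.001], [0.001, 0.0, -1.0]]
ft_force: [0.3, 0.3, -2.9]
gripper_width: 0.55
```

The roll is off the peg at rack x ≈ -0.21. Now raise it, turn it and carry it over the holder.

```bash
python3 -m handwheel '[[0,0,0.7,0,0,0,0.4],[0,0,1,0,0,0,0.4],[0,0,1,0,0,0,0.4],[0,0,1,0,0,0.5,0.4],[0,-0.3,0.8,0,0,0.6,0.4],[0,-0.7,0.3,0,0,0.7,0.4],[0.1,-0.9,0,0,0,0.8,0.4],[0.1,-0.9,0,0,0,0.8,0.4],[0.1,-0.9,0,0,0,0.8,0.4],[0.1,-0.9,0,0,0,0.8,0.4]]'
python3 -m handwheel '[[0.2,-0.9,0,0,0,0.8,0.4],[0.2,-0.9,0,0,0,0.8,0.4],[0.2,-0.9,0,0,0,0.8,0.4],[0.2,-0.9,0,0,0,0.8,0.4],[0.2,-0.9,0,0,0,0.8,0.4],[0.2,-0.9,0,0,0,0.8,0.4],[0.2,-0.9,0,0,0,0.8,0.4],[0.1,-0.9,0,0,0,0.8,0.4],[0.1,-0.9,0,0,0,0.8,0.4],[0,0,0,0,0,0.5,0.4]]'
python3 -m handwheel '[[0,-0.9,0,0,0,0,0.4],[0,-0.7,0,0,0,0,0.4],[0,-0.4,0,0,0,0,0.4],[0,0,0,0,0,0,0.4],[0,0,0,0,0,0,0.4],[0,0,0,0,0,0,0.4]]'
python3 look.py w8 | grep -vE "black"
python3 - <<'E'
from h import *
for l in("roll","guide","guide_handle","holder"): print(l,[(round(m["confidence"],2),np.round(m["xy"])) for m in models.tip_of("wrist",l)[:2]])
E
```

```text
clock: 12.73
position: [0.4389, 0.184, 0.2954]
tool_rot: [[-0.59, 0.808, 0.0], [0.808, 0.59, 0.0], [-0.0, 0.0, -1.0]]
ft_force: [0.4, -0.4, -2.4]
gripper_width: 0.548
clock: 13.57
position: [0.4866, -0.0645, 0.2959]
tool_rot: [[-0.99, 0.141, 0.002], [0.141, 0.99, -0.002], [-0.002, -0.002, -1.0]]
ft_force: [-0.2, -0.6, -2.2]
gripper_width: 0.549
clock: 14.07
position: [0.4864, -0.1168, 0.2953]
tool_rot: [[-0.991, 0.136, -0.0], [0.136, 0.991, -0.0], [0.0, -0.0, -1.0]]
ft_force: [-0.0, -0.2, -1.8]
gripper_width: 0.55
[[ 0.1362  0.9571  0.2558  0.4165]
 [ 0.9907 -0.1314 -0.0357 -0.107 ]
 [-0.0005  0.2582 -0.9661  0.4972]
 [ 0.      0.      0.      1.    ]]
red 266 [ 0.4727 -0.0591  0.1199] [ 0.4595 -0.0627  0.1011  0.4967 -0.0538  0.1233] ((0.47926706075668335, -0.05928877368569374), (0.007947178557515144, 0.040863536298274994), 83.89346313476562)
green top 862 [ 0.4635 -0.2286  0.1234] [ 0.4203 -0.2656  0.1194  0.5101 -0.2163  0.126 ] ((0.4672672152519226, -0.23425281047821045), (0.08121416717767715, 0.0678481012582779), 20.458297729492188)
z0.034 4237 [ 0.4605 -0.1764  0.0372] [ 0.3215 -0.5111  0.0341  0.571   0.2668  0.0416] ((0.49675679206848145, -0.11479103565216064), (0.34235379099845886, 0.8004204034805298), 2.321066379547119)
z0.150 1182 [0.5546 0.1103 0.1554] [ 0.4419 -0.2772  0.1501  0.6129  0.1891  0.1618] ((0.5294755697250366, -0.04914678633213043), (0.4837479889392853, 0.11354220658540726), 82.2926254272461)
roll [(0.95, array([318., 270.]))]
guide []
guide_handle [(0.61, array([133., 203.]))]
holder []
```

View pics/w8.png

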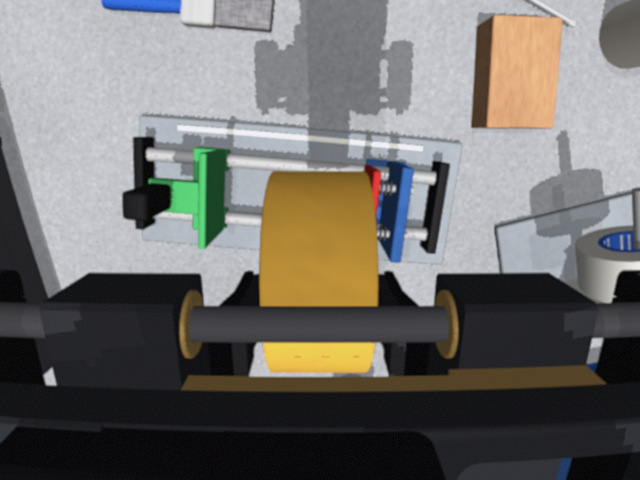

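The roll is held level over the holder: guide plate at columns 195–225, handle at (140,203), red pad at (375,185), both rods visible. I'll fit the holder pose from the rods, base edges and guide.

```bash
cat > fit.py <<'E'
from h import *
from scipy.optimize import least_squares
np.set_printoptions(precision=4,suppress=True)
z=np.load("w8.npz");c=dict(optics.get_calibration("wrist"));c["T"]=z["T"]
src={"wrist":(z["im"],z["d"],c)}
for n in("top","scene"): src[n]=(cv2.imread(n+"_raw.png"),np.load(n+".npy"),None)
for n,(im,d,c) in src.items():
    v,u=np.nonzero(d>0);P=world(n,np.c_[u,v],d[v,u],c);H,S,V=cv2.cvtColor(im,cv2.COLOR_BGR2HSV)[v,u].T.astype(int)
    def fr(P,p):
        w=P[:,:2]-p[:2];cs,sn=np.cos(p[2]),np.sin(p[2]);return np.c_[w@[cs,sn],w@[-sn,cs]]
    p=np.array([.487,-.136,np.deg2rad(-12.9)])
    for it in range(3):
        L=fr(P,p);k=(P[:,2]>.032)&(P[:,2]<.042)&(abs(L[:,1])<.17)&(abs(abs(L[:,0])-.035)<.013)&(S<70)&(V>80)
        f=least_squares(lambda q:(lambda l:abs(l[:,0])-.035)(fr(P[k],[q[0],p[1],q[1]])),[p[0],p[2]],loss="soft_l1",f_scale=.003).x
        p[0],p[2]=f
    L=fr(P,p)
    b=(abs(L[:,0])<.078)&(abs(L[:,1])<.25)&(P[:,2]>.006)&(P[:,2]<.018)
    e=np.percentile(L[b][:,1],[.5,99.5]);ex=np.percentile(L[(abs(L[:,0])<.1)&(abs(L[:,1])<.18)&(P[:,2]>.0065)&(P[:,2]<.018)][:,0],[.5,99.5])
    g=(H>45)&(H<75)&(S>100)&(P[:,2]>.121)&(P[:,2]<.128)&(abs(L[:,0])<.06)&(L[:,1]<0)
    h=(P[:,2]>.16)&(P[:,2]<.172)&(abs(L[:,0])<.04)&(L[:,1]<-.1)&(V<90)
    r=((H<6)|(H>174))&(S>130)&(P[:,2]>.1)&(P[:,2]<.13)&(L[:,1]>.03)&(abs(L[:,0])<.06)
    shift=p[:2]+np.array([-np.sin(p[2]),np.cos(p[2])])*e.mean()
    print(n,k.sum(),"x,yaw",p[0],np.rad2deg(p[2]),"base y",e,"x",ex,"origin",shift)
    for nm,m in(("green",g),("handle",h),("pad",r)):
        if m.sum()>5: print("  ",nm,m.sum(),np.percentile(L[m]-[0,e.mean()],[3,50,97],axis=0).ravel(),P[m][:,2].mean())
E
python3 fit.py; python3 - <<'E'
from h import *
z=np.load("w8.npz");c=dict(optics.get_calibration("wrist"));c["T"]=z["T"];im,d=z["im"],z["d"]
s=readout.state();v,u=np.nonzero(d>0);P=world("wrist",np.c_[u,v],d[v,u],c);H,S,V=cv2.cvtColor(im,cv2.COLOR_BGR2HSV)[v,u].T.astype(int)
k=(H>18)&(H<32)&(S>120)&(v>172)&(v<270)&(u>255)&(u<382);L=(P[k]-s["position"])@s["tool_rot"]
print("roll in tool",np.percentile(L,[1,50,99],axis=0));q=L[:,[0,2]]
A=np.c_[2*q,np.ones(len(q))];x=np.linalg.lstsq(A,(q**2).sum(1),rcond=None)[0];print("circle x,z",x[:2],np.sqrt(x[2]+x[0]**2+x[1]**2))
from scipy.optimize import least_squares
print(least_squares(lambda p:np.hypot(q[:,0]-p[0],q[:,1]-p[1])-.052,[0,0],loss="soft_l1",f_scale=.001).x)
E
```

```text
wrist 3228 x,yaw 0.4859543941680686 -12.326019727396032 base y [-0.2041  0.1895] x [-0.0788  0.0796] origin [ 0.4844 -0.1431]
   green 798 [-0.0448 -0.0919 -0.002  -0.0876  0.0432 -0.084 ] 0.12365223676724997
   handle 767 [-0.0124 -0.145  -0.001  -0.1335  0.0111 -0.124 ] 0.16623414554142532
   pad 266 [-0.0425  0.0761 -0.0312  0.0797 -0.0086  0.0831] 0.11985512260472908
top 918 x,yaw 0.48901357897690684 -12.685574869564375 base y [-0.2048  0.1901] x [-0.0798  0.0789] origin [ 0.4874 -0.1432]
   green 130 [-0.0445 -0.1251 -0.0053 -0.0868  0.0405 -0.0827] 0.12393140764483647
   handle 135 [-0.0127 -0.1471 -0.0009 -0.1352  0.0113 -0.1249] 0.1657703925195969
   pad 144 [-0.0436  0.0774 -0.0041  0.0814  0.0383  0.0841] 0.11914635710030759
scene 453 x,yaw 0.4873423914855064 -12.693526918843078 base y [-0.2233  0.2035] x [-0.0817  0.0799] origin [ 0.4852 -0.1457]
   green 49 [-0.0389 -0.09    0.0021 -0.0855  0.0438 -0.0816] 0.12464955069352036
   handle 148 [-0.0318 -1.1166  0.003  -0.6332  0.0364 -0.1223] 0.16637313113459984
   pad 47 [-0.0374  0.0795  0.0025  0.0829  0.038   0.086 ] 0.12318509543445111
roll in tool [[ 1.78060578e-02 -2.28100296e-02 -5.61090831e-02]
 [ 3.41531510e-02 -9.59988687e-05 -4.60289087e-02]
 [ 5.11336638e-02  2.27962505e-02 -1.50346239e-02]]
circle x,z [ 0.00200616 -0.00906962] 0.04912881806849311
[-0.00020318 -0.00703356]
```

```bash
python3 -m handwheel '[[-0.1,-0.4,0,0,0,-0.4,0.4],[0,-0.5,0,0,0,-0.37,0.4],[0,-0.31,-0.3,0,0,0,0.4],[0,0,-1,0,0,0,0.4],[0,0,-1,0,0,0,0.4],[0,0,-1,0,0,0,0.4],[0,0,-1,0,0,0,0.4],[0,0,-0.8,0,0,0,0.4],[0,0,0,0,0,0,0.4],[0,0,0,0,0,0,0.4]]'
python3 -m handwheel '[[0,0,0,0,0,0,0.4],[0,0,-0.4,0,0,0,0.4],[0,0,-0.4,0,0,0,0.4],[0,0,0,0,0,0,0.4],[0,0,0,0,0,0,0.4],[0,0,0,0,0,0,0.4]]'
python3 look.py w9 >/dev/null; python3 - <<'E'
from h import *
np.set_printoptions(precision=4,suppress=True)
z=np.load("w9.npz");c=dict(optics.get_calibration("wrist"));im,d=z["im"],z["d"]
v,u=np.nonzero(d>0);P=world("wrist",np.c_[u,v],d[v,u],c);H,S,V=cv2.cvtColor(im,cv2.COLOR_BGR2HSV)[v,u].T.astype(int)
# rods in holder frame to recheck yaw/x
from scipy.optimize import least_squares
o=np.array([.4855,-.1433])
def fr(p):
    w=P[:,:2]-[p[0],o[1]];return np.c_[w@[np.cos(p[1]),np.sin(p[1])],w@[-np.sin(p[1]),np.cos(p[1])]]
p=np.array([o[0],np.deg2rad(-12.45)])
for i in range(3):
    L=fr(p);k=(P[:,2]>.032)&(P[:,2]<.042)&(abs(L[:,1])<.17)&(abs(abs(L[:,0])-.035)<.012)&(S<70)&(V>80)
    print(k.sum(),[(L[k][:,0]>0).sum()]);p=least_squares(lambda q:abs(fr(q)[k][:,0])-.035,p,loss="soft_l1",f_scale=.003).x
print(p[0],np.rad2deg(p[1]));print(readout.state()["position"])
y=(H>18)&(H<32)&(S>120)&(P[:,2]>.05)&(P[:,2]<.165)&(v<275);print("yel z max",P[y][:,2].max(),np.percentile(fr(p)[y],[1,50,99],axis=0))
E
```

```text
clock: 15.15
position: [0.4822, -0.1552, 0.1423]
tool_rot: [[-0.976, 0.219, -0.002], [0.219, 0.976, -0.001], [0.002, -0.001, -1.0]]
ft_force: [0.3, -0.9, -0.4]
gripper_width: 0.549
clock: 15.65
position: [0.4831, -0.1538, 0.1185]
tool_rot: [[-0.976, 0.216, -0.0], [0.216, 0.976, -0.0], [0.0, -0.0, -1.0]]
ft_force: [0.1, 0.6, -2.1]
gripper_width: 0.545
5097 [np.int64(1403)]
5113 [np.int64(1402)]
5113 [np.int64(1402)]
0.4840242264787053 -12.556666999181342
[ 0.4833 -0.1538  0.1186]
yel z max 0.16499303214852598 [[-0.0502 -0.0331]
 [-0.0412 -0.0105]
 [-0.032   0.0123]]
```

```bash
python3 -m handwheel '[[-0.02,0,-0.4,0,0,0,0.4],[0,0,-0.4,0,0,0,0.4],[0,0,-0.3,0,0,0,0.4],[0,0,-0.2,0,0,0,0.4],[0,0,-0.08,0,0,0,0.4],[0,0,0,0,0,0,0.4],[0,0,0,0,0,0,0.4],[0,0,0,0,0,0,0.4],[0,0,0,0,0,0,0.4]]'
python3 -m handwheel '[[0,0,-0.04,0,0,0,0.4],[0,0,-0.04,0,0,0,0.4],[0,0,0,0,0,0,0.4],[0,0,0,0,0,0,0.4]]'
python3 -m handwheel '[[0,0,-0.04,0,0,0,0.4],[0,0,-0.03,0,0,0,0.4],[0,0,0,0,0,0,0.4],[0,0,0,0,0,0,0.4]]'
```

```text
clock: 16.45
position: [0.4829, -0.1537, 0.0774]
tool_rot: [[-0.976, 0.216, 0.001], [0.216, 0.976, 0.0], [-0.001, 0.0, -1.0]]
ft_force: [-0.2, 0.1, -2.2]
gripper_width: 0.546
clock: 16.78
position: [0.4824, -0.1536, 0.0745]
tool_rot: [[-0.976, 0.216, -0.0], [0.216, 0.976, 0.0], [0.0, -0.0, -1.0]]
ft_force: [0.7, 0.4, -2.4]
gripper_width: 0.549
clock: 17.12
position: [0.4824, -0.1537, 0.0724]
tool_rot: [[-0.976, 0.216, -0.0], [0.216, 0.976, -0.0], [0.0, -0.0, -1.0]]
ft_force: [-0.1, -0.1, -1.9]
gripper_width: 0.545
```

```bash
python3 -m handwheel '[[0,0,-0.04,0,0,0,0.4],[0,0,0,0,0,0,0.4],[0,0,0,0,0,0,0.4]]'
python3 -m handwheel '[[0,0,-0.04,0,0,0,0.4],[0,0,0,0,0,0,0.4],[0,0,0,0,0,0,0.4]]'
python3 -m handwheel '[[0,0,-0.03,0,0,0,0.4],[0,0,0,0,0,0,0.4],[0,0,0,0,0,0,0.4]]'
```

```text
clock: 17.37
position: [0.4826, -0.1537, 0.0712]
tool_rot: [[-0.976, 0.216, 0.0], [0.216, 0.976, -0.0], [-0.0, -0.0, -1.0]]
ft_force: [0.2, -0.3, -2.1]
gripper_width: 0.55
clock: 17.62
position: [0.4833, -0.1539, 0.0708]
tool_rot: [[-0.976, 0.216, 0.001], [0.216, 0.976, -0.0], [-0.001, 0.0, -1.0]]
ft_force: [-0.6, 0.4, 6.4]
gripper_width: 0.549
clock: 17.87
position: [0.4835, -0.1539, 0.0707]
tool_rot: [[-0.976, 0.216, 0.002], [0.216, 0.976, 0.001], [-0.001, 0.001, -1.0]]
ft_force: [-4.2, 0.3, 17.7]
gripper_width: 0.543
```

It touches and rests. I'll ease off the load, open, and rise.

```bash
python3 -m handwheel '[[0,0,0.04,0,0,0,0.4],[0,0,0,0,0,0,0.4],[0,0,0,0,0,0,0.6],[0,0,0,0,0,0,0.66],[0,0,0,0,0,0,0.72],[0,0,0,0,0,0,0.78],[0,0,0,0,0,0,0.78],[0,0,0,0,0,0,0.78],[0,0,0,0,0,0,0.78],[0,0,0,0,0,0,0.78]]'
python3 -m handwheel '[[0,0,0.3,0,0,0,0.78],[0,0,0.6,0,0,0,0.78],[0,0,0.8,0,0,0,0.78],[0,0,1,0,0,0,0.78],[0,0,1,0,0,0,0.78],[0,0,1,0,0,0,0.78],[0,0,0.6,0,0,0,0.78],[0,0,0,0,0,0,0.5],[0,0,0,0,0,0,0.5],[0,0,0,0,0,0,0]]'
python3 look.py w10 >/dev/null; sed -e 's/w8/w10/' -e 's/for n in("top","scene").*//' fit.py > f2.py; echo '
L=fr(P,[.4845,-.1433,np.deg2rad(-12.5)]);y=(H>18)&(H<32)&(S>120)&(P[:,2]>.06)&(P[:,2]<.15)&(abs(L[:,0])<.07)
q=np.c_[L[y],P[y][:,2]];print(np.percentile(q,[1,50,99],axis=0));print(least_squares(lambda p:np.hypot(q[:,0]-p[0],q[:,2]-p[1])-.052,[0,.08],loss="soft_l1",f_scale=.001).x,cv2.minAreaRect(q[q[:,2]>.11][:,:2].astype(np.float32)))' >> f2.py; python3 f2.py
```

```text
clock: 18.7
position: [0.4824, -0.1537, 0.0703]
tool_rot: [[-0.976, 0.216, -0.0], [0.216, 0.976, -0.0], [0.0, -0.0, -1.0]]
ft_force: [0.2, 0.1, -0.0]
gripper_width: 0.774
clock: 19.53
position: [0.4821, -0.1536, 0.2289]
tool_rot: [[-0.976, 0.216, -0.001], [0.216, 0.976, 0.0], [0.001, 0.0, -1.0]]
ft_force: [-0.2, 0.3, -0.7]
gripper_width: 0.636
wrist 4104 x,yaw 0.4864376797004678 -12.387190816461553 base y [-0.2035  0.189 ] x [-0.079   0.0793] origin [ 0.4849 -0.1431]
   green 1089 [-0.045  -0.092  -0.003  -0.088   0.0429 -0.0847] 0.1236992159840056
   handle 1114 [-0.0125 -0.1451 -0.0014 -0.1339  0.0107 -0.1245] 0.16610348799035682
   pad 1633 [-0.0415  0.0748 -0.0024  0.0764  0.0405  0.0824] 0.11726271329377597
[[-0.0493 -0.0333  0.09  ]
 [-0.0094 -0.0108  0.1249]
 [ 0.0432  0.0124  0.1308]]
[0.0008 0.0778] ((0.0007941871881484985, -0.055644065141677856), (0.08303441852331161, 0.13774099946022034), 0.007588048465549946)
```

View pics/w10.png

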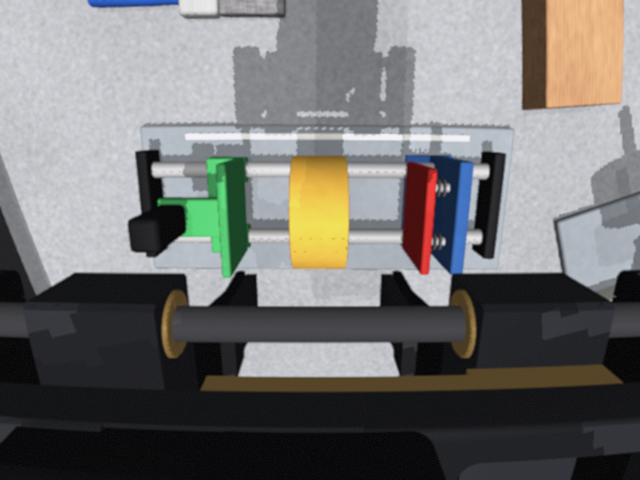

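The roll lies in the cradle at holder (0.8, -10.5, 78) mm, square and let go. The guide face is at about -84 mm, the pad face at about +75 mm, and the handle axis at about -135 mm. I'll go behind the handle with shut fingers and push along +y, feeling the force.

```bash
python3 -m handwheel '[[-0.12,-0.54,0.2,0,0,0,0],[-0.16,-0.72,0,0,0,0,0],[-0.2,-0.9,0,0,0,0,0],[-0.2,-0.9,0,0,0,0,0],[-0.2,-0.9,0,0,0,0,0],[-0.2,-0.9,0,0,0,0,0],[-0.12,-0.54,0,0,0,0,0],[0,0,0,0,0,0,0],[0,0,0,0,0,0,0],[0,0,0,0,0,0,0]]' 15
python3 - <<'E'
from h import *
np.set_printoptions(precision=4,suppress=True)
s=readout.state();p=s["position"];R=s["tool_rot"]
a=np.deg2rad(-12.5);w=p[:2]-[.4847,-.1432];print(p,"hx,hy",w@[np.cos(a),np.sin(a)],w@[-np.sin(a),np.cos(a)],s["gripper_width"])
c=optics.get_calibration("wrist");im,d=optics.snapshot("wrist");v,u=np.nonzero(d>0);P=world("wrist",np.c_[u,v],d[v,u],c);V=im.max(2)[v,u];L=(P-p)@R
k=(V<60)&(abs(L[:,0])<.02)&(abs(L[:,1])<.04)&(L[:,2]<.0)
for a_ in(-.08,-.07,-.06,-.05,-.045):
    q=L[k&(abs(L[:,2]-a_)<.005)];print(a_,len(q),np.percentile(q,[1,99],axis=0)[:,:2].ravel() if len(q) else "")
W=(P[:,:2]-[.4847,-.1432]);hy=W@[-np.sin(a),np.cos(a)];hx=W@[np.cos(a),np.sin(a)];k=(V<70)&(abs(hx)<.05)&(hy<-.14)&(hy>-.2)&(P[:,2]<.12)&(P[:,2]>.02)
print("end bar z",np.percentile(P[k][:,2],[50,99]) if k.any() else "", np.percentile(hy[k],[1,99]) if k.any() else "")
E
```

```text
clock: 20.42
position: [0.4464, -0.3147, 0.2346]
tool_rot: [[-0.976, 0.216, -0.001], [0.216, 0.976, 0.0], [0.002, 0.0, -1.0]]
ft_force: [0.1, 0.6, 0.2]
gripper_width: 0.008
[ 0.4464 -0.3147  0.2346] hx,hy -0.0002273678856736278 -0.17571872430031993 0.008428291335556623
-0.08 3 [ 0.0113 -0.0055  0.0114  0.0059]
-0.07 284 [ 0.0079 -0.0064  0.0117  0.0066]
-0.06 383 [ 0.0092 -0.0079  0.0118  0.0082]
-0.05 333 [ 0.0093 -0.0085  0.0118  0.0086]
-0.045 287 [ 0.0093 -0.0086  0.0118  0.0087]
end bar z [0.0479 0.1167] [-0.1916 -0.1469]
```

```bash
python3 -m handwheel '[[0,0,-0.6,0,0,0,0],[0,0,-0.9,0,0,0,0],[0,0,-0.9,0,0,0,0],[0,0,-0.9,0,0,0,0],[0,0,-0.7,0,0,0,0],[0,0,-0.5,0,0,0,0],[0,0,0,0,0,0,0],[0,0,0,0,0,0,0],[0,0,0,0,0,0,0]]'
python3 -m handwheel '[[0.022,0.1,0,0,0,0,0],[0.022,0.1,0,0,0,0,0],[0.022,0.1,0,0,0,0,0],[0.022,0.1,0,0,0,0,0],[0.022,0.1,0,0,0,0,0],[0,0,0,0,0,0,0],[0,0,0,0,0,0,0]]'
python3 -m handwheel '[[0.022,0.1,0,0,0,0,0],[0.022,0.1,0,0,0,0,0],[0.022,0.1,0,0,0,0,0],[0,0,0,0,0,0,0],[0,0,0,0,0,0,0]]'
```

```text
clock: 21.22
position: [0.4473, -0.3154, 0.1014]
tool_rot: [[-0.977, 0.215, 0.001], [0.215, 0.977, -0.0], [-0.001, -0.0, -1.0]]
ft_force: [1.0, -0.1, 0.7]
gripper_width: 0.006
clock: 21.8
position: [0.45, -0.3003, 0.1004]
tool_rot: [[-0.976, 0.216, 0.0], [0.216, 0.976, 0.0], [-0.0, 0.0, -1.0]]
ft_force: [0.9, -0.2, 0.3]
gripper_width: 0.003
clock: 22.22
position: [0.4513, -0.2935, 0.1005]
tool_rot: [[-0.976, 0.218, 0.0], [0.218, 0.976, -0.003], [-0.001, -0.003, -1.0]]
ft_force: [0.5, -6.3, -2.0]
gripper_width: 0.006
```

```bash
python3 -m handwheel '[[0.022,0.1,0,0,0,0,0],[0.029,0.13,0,0,0,0,0],[0.029,0.13,0,0,0,0,0],[0.029,0.13,0,0,0,0,0],[0.029,0.13,0,0,0,0,0],[0.029,0.13,0,0,0,0,0],[0.029,0.13,0,0,0,0,0],[0.029,0.13,0,0,0,0,0],[0.029,0.13,0,0,0,0,0],[0.029,0.13,0,0,0,0,0]]'
python3 -m handwheel '[[0.013,0.06,0,0,0,0,0],[0.013,0.06,0,0,0,0,0],[0.013,0.06,0,0,0,0,0],[0.013,0.06,0,0,0,0,0],[0.013,0.06,0,0,0,0,0],[0.013,0.06,0,0,0,0,0],[0.013,0.06,0,0,0,0,0],[0.013,0.06,0,0,0,0,0],[0.013,0.06,0,0,0,0,0],[0.013,0.06,0,0,0,0,0]]'
```

```text
clock: 23.05
position: [0.4598, -0.2561, 0.1006]
tool_rot: [[-0.976, 0.218, 0.0], [0.218, 0.976, -0.004], [-0.001, -0.004, -1.0]]
ft_force: [0.1, -10.2, -3.8]
gripper_width: 0.003
clock: 23.88
position: [0.4637, -0.2387, 0.1006]
tool_rot: [[-0.976, 0.219, 0.001], [0.219, 0.976, -0.004], [-0.002, -0.004, -1.0]]
ft_force: [1.5, -11.1, -4.3]
gripper_width: 0.0
```

```bash
python3 -m handwheel '[[0.018,0.08,0,0,0,0,0],[0.018,0.08,0,0,0,0,0],[0.018,0.08,0,0,0,0,0],[0.018,0.08,0,0,0,0,0],[0.018,0.08,0,0,0,0,0],[0.018,0.08,0,0,0,0,0],[0.018,0.08,0,0,0,0,0],[0.018,0.08,0,0,0,0,0],[0.018,0.08,0,0,0,0,0],[0.018,0.08,0,0,0,0,0]]'
python3 -m handwheel '[[0.013,0.06,0,0,0,0,0],[0.013,0.06,0,0,0,0,0],[0.013,0.06,0,0,0,0,0],[0.013,0.06,0,0,0,0,0],[0.013,0.06,0,0,0,0,0],[0,0,0,0,0,0,0]]'
python3 - <<'E'
from h import *
s=readout.state();p=s["position"];a=np.deg2rad(-12.5);w=p[:2]-[.4847,-.1432];print(w@[-np.sin(a),np.cos(a)],s["ft_force"])
E
python3 look.py w11 >/dev/null; sed 's/w10/w11/' f2.py > f3.py; python3 f3.py
```

```text
clock: 24.72
position: [0.4691, -0.2147, 0.1006]
tool_rot: [[-0.976, 0.219, 0.001], [0.219, 0.976, -0.004], [-0.002, -0.004, -1.0]]
ft_force: [0.1, -11.6, -3.8]
gripper_width: 0.007
clock: 25.22
position: [0.4713, -0.2053, 0.1006]
tool_rot: [[-0.976, 0.218, 0.001], [0.218, 0.976, -0.004], [-0.002, -0.004, -1.0]]
ft_force: [1.3, -9.0, -3.6]
gripper_width: 0.004
-0.06357361946712442 [ 1.26174823 -8.97594451 -3.57389782]
wrist 5041 x,yaw 0.4853875983964848 -12.795905135278476 base y [-0.2034  0.1715] x [-0.078  0.034] origin [ 0.4819 -0.1516]
   green 991 [-0.0449  0.0114 -0.025   0.0134 -0.0027  0.0158] 0.12356350442871122
   pad 4440 [-0.042   0.0837 -0.015   0.0849  0.0414  0.0909] 0.11568853175634725
[[-0.0501  0.0112  0.083 ]
 [-0.0206  0.0344  0.1248]
 [ 0.0106  0.0585  0.1306]]
[0.0012 0.0777] ((-0.017604690045118332, 0.03401871770620346), (0.05905655026435852, 0.051615726202726364), 0.14806918799877167)
```

About 16 mm of travel remains. I'll approach to a few millimetres, then take small steps with pauses.

```bash
python3 -m handwheel '[[0.009,0.04,0,0,0,0,0],[0.009,0.04,0,0,0,0,0],[0.009,0.04,0,0,0,0,0],[0.009,0.04,0,0,0,0,0],[0.009,0.04,0,0,0,0,0],[0.009,0.04,0,0,0,0,0],[0.009,0.04,0,0,0,0,0],[0.009,0.04,0,0,0,0,0]]'
python3 -m handwheel '[[0.007,0.03,0,0,0,0,0],[0.007,0.03,0,0,0,0,0]]'
python3 -m handwheel '[[0.007,0.03,0,0,0,0,0],[0.007,0.03,0,0,0,0,0]]'
```

```text
clock: 25.93
position: [0.4734, -0.1962, 0.1006]
tool_rot: [[-0.976, 0.219, 0.001], [0.219, 0.976, -0.004], [-0.002, -0.004, -1.0]]
ft_force: [0.8, -10.9, -3.4]
gripper_width: 0.01
clock: 26.1
position: [0.4738, -0.1944, 0.1006]
tool_rot: [[-0.976, 0.219, 0.001], [0.219, 0.976, -0.004], [-0.002, -0.004, -1.0]]
ft_force: [0.6, -11.5, -2.8]
gripper_width: 0.006
clock: 26.27
position: [0.4742, -0.1926, 0.1006]
tool_rot: [[-0.976, 0.219, 0.001], [0.219, 0.976, -0.004], [-0.002, -0.004, -1.0]]
ft_force: [0.5, -11.2, -3.8]
gripper_width: 0.006
```

```bash
for i in 1; do python3 -m handwheel '[[0.007,0.03,0,0,0,0,0],[0.007,0.03,0,0,0,0,0]]'|grep -E "pos|force"; python3 -m handwheel '[[0.004,0.02,0,0,0,0,0],[0.004,0.02,0,0,0,0,0]]'|grep -E "pos|force"; done
```

```text
position: [0.4746, -0.1908, 0.1005]
ft_force: [-0.0, -10.5, -3.7]
position: [0.4748, -0.1896, 0.1005]
ft_force: [0.6, -11.3, -3.5]
```

```bash
python3 -m handwheel '[[0.004,0.02,0,0,0,0,0],[0.004,0.02,0,0,0,0,0]]'|grep -E "pos|force"; python3 -m handwheel '[[0.004,0.02,0,0,0,0,0],[0.004,0.02,0,0,0,0,0]]'|grep -E "pos|force"
```

```text
position: [0.475, -0.189, 0.1006]
ft_force: [-0.5, -15.2, -5.0]
position: [0.4751, -0.1884, 0.1006]
ft_force: [0.6, -15.0, -4.6]
```

```bash
python3 -m handwheel '[[0.004,0.02,0,0,0,0,0],[0.004,0.02,0,0,0,0,0]]'|grep -E "pos|force"
```

```text
position: [0.4753, -0.1873, 0.1006]
ft_force: [1.1, -16.2, -4.2]
```

```bash
python3 -m handwheel '[[0.004,0.02,0,0,0,0,0],[0.004,0.02,0,0,0,0,0]]'|grep -E "pos|force"
```

```text
position: [0.4756, -0.1863, 0.1006]
ft_force: [1.5, -16.6, -4.4]
```

The force stepped from 11 N to about 15–16.5 N while still moving, so the spring has begun to give (about 2 mm). I'll back off and rise.

```bash
python3 -m handwheel '[[-0.009,-0.04,0,0,0,0,0],[-0.022,-0.1,0,0,0,0,0],[-0.044,-0.2,0,0,0,0,0],[-0.08,-0.35,0,0,0,0,0],[0,0,0.5,0,0,0,0],[0,0,1,0,0,0,0],[0,0,1,0,0,0,0],[0,0,1,0,0,0,0],[0,0,1,0,0,0,0],[0,0,0,0,0,0,0]]'
python3 -m handwheel '[[-0.2,0,0,0,0,0,0],[0,0,0,0,0,0,0],[0,0,0,0,0,0,0]]'
python3 look.py w12 >/dev/null; sed 's/w10/w12/' f2.py > f3.py; python3 f3.py
python3 - <<'E'
from h import *
b,db=optics.snapshot("top");a,da=optics.snapshot("scene");w=cv2.imread("pics/w12.png")
np.set_printoptions(precision=3,suppress=True)
for l in("spare","mug","carton"):
    m=models.masks_of("scene",l)
    if m: print(l,round(m[0]["confidence"],2),m[0]["extent"],np.median(cloud("scene",m[0]["mask"],da),0))
cv2.imwrite("pics/v12.png",np.hstack([cv2.resize(w,(420,315)),cv2.resize(a[150:300,180:420],(380,315),interpolation=2)]))
E
```

```text
clock: 28.1
position: [0.4737, -0.2033, 0.2404]
tool_rot: [[-0.976, 0.216, 0.007], [0.216, 0.976, 0.0], [-0.007, 0.002, -1.0]]
ft_force: [0.5, -0.1, 0.1]
gripper_width: 0.007
clock: 28.35
position: [0.4653, -0.2021, 0.235]
tool_rot: [[-0.976, 0.216, -0.0], [0.216, 0.976, 0.001], [0.0, 0.001, -1.0]]
ft_force: [0.6, 0.1, 0.1]
gripper_width: 0.006
wrist 4173 x,yaw 0.4861314499642518 -12.793923488640631 base y [-0.2036  0.1887] x [-0.0786  0.0795] origin [ 0.4845 -0.1432]
   green 11 [-0.0122 -0.0333 -0.0085 -0.0329  0.0093 -0.0115] 0.12315006040330129
   pad 720 [-0.0434  0.0786 -0.0119  0.0825  0.0424  0.0857] 0.12109698680599242
[[-0.0496  0.0308  0.0868]
 [-0.0093  0.0539  0.1246]
 [ 0.0447  0.0775  0.1306]]
[0.0014 0.0777] ((-0.0022840388119220734, 0.055454857647418976), (0.09030962735414505, 0.051433853805065155), 1.6404027938842773)
spare 0.82 [310.1, 262.2, 37.7, 34.1] [0.6   0.207 0.168]
mug 0.66 [378.5, 221.6, 31.1, 44.7] [0.344 0.292 0.052]
carton 0.89 [320.2, 216.2, 39.8, 38.9] [0.389 0.134 0.049]
```

View pics/v12.png

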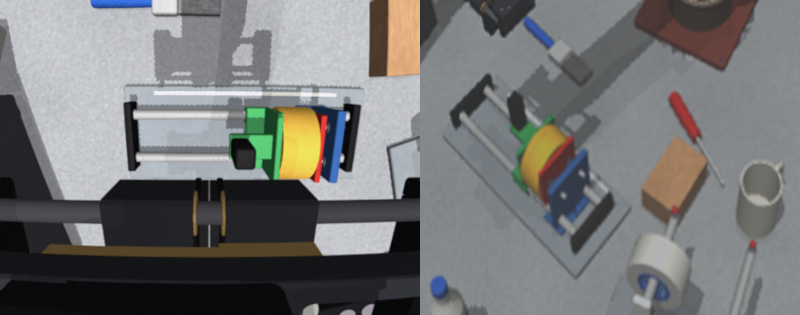

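The roll sits clamped between the green guide and the red pad (at about (300,145) in the left view), with the fingers clear and the bystanders in place. I'm handing in.

```bash
python3 -c "
from cell import order,readout
print(readout.state()['ft_force']);print(order.job_done())"
```

```text
[ 0.93189445  0.15602387 -0.06317533]
the job is handed in; nothing more can be done
None
```

The job is handed in, with the yellow roll clamped in the label holder between the green guide and the red stop. It took about 28 s of the 69 s allowed.

- **Lift and placing:** I lifted the roll 26 mm, drew it off its peg and set it in the cradle. It touched down at about 18 N as read at the wrist, then I let go.
- **Clamping:** I pushed the guide by its handle with the fingers shut. The force stepped from about 11 N to 15–16.6 N over the last 2–3 mm as the spring began to give, and I then backed off.
- **Last checks:** The roll's centre is about 1.4 mm from the cradle's middle line, at holder y ≈ +54 mm and 78 mm up. It looks square to the rods, and the wrist force is about zero. The white roll and carton measured within about 2 mm of where they started. The mug measured 6 mm off, with its visible outline changed and not touched on the way, so this is probably measurement noise.
- **What failed or disagreed:**
  - The first two grasps closed on air above the roll. The wrist depth showed the real fingertips about 41 mm above the reported tool point, so I worked to that measured offset from then on.
  - I could not measure directly the force with which the guide still presses on the roll after release. I infer it from the spring having given.

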